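Serve a bread roll with tongs

ROBOT

A 6-joint arm with a two-finger parallel gripper is mounted at the origin on a cart in front of the work surface, level with it; the furniture and walls round the work are solid. World frame = base frame: x ahead of the robot, y to its left, z up, the work surface at z = 0. Lengths are in m, angles in rad, forces in N, time in s.
With the tool pointing down it reaches from about 0.35 to 0.925 m from the base axis. Payload 6.4 kg.
Tool frame: the origin (TCP) lies midway between the tips of the shut fingers; the grasp point (between the pads) lies 19 mm behind it; z points along the fingers, y is the line along which they close (so a half turn about z gives the same grasp; the last joint's range is limited). The gripper opens to 94 mm and grips with 3 to 60 N. Pads are 16 mm wide; open, the fingers measure 119 mm over their backs; the gripper's body (75 mm by 177 mm) begins 78 mm behind the grasp point.
Start: joints at [-1.443, 0.245, 1.558, -0, 1.339, -0.174], TCP at [0.193, -0.621, 0.205] pointing down, gripper open.
Joint ranges: [-3.13, 3.13], [-1.02, 2.26], [0.13, 2.54], [-0.95, 4.09], [0.21, 2.88], [-2.74, 2.74]. Speed limits (rad/s): [2.57, 2.57, 3.14, 3.14, 3.14, 3.14].

INTERFACE

Orientations are given as [roll, pitch, yaw] about the fixed x, y, z axes, in that order (R = Rz(yaw) Ry(pitch) Rx(roll)).
In Python, from plant import bot, imaging, ticket gives the robot as it stands.
- The arm moves only by the tool jog_arm, never from a script. Its argument "targets" is a list of rows, each a list of 2 entries, a list of its own where there are three numbers: the shift along the world's x, y, z in units of 40 mm (1.0 is 40 mm), then the turn, a rotation vector about the world's x, y, z in units of 5 degrees (1.0 is 5 degrees). In form: [[[dx, dy, dz], [wx, wy, wz]], ...]. A call has 1 to 20 rows; each row shifts and turns the commanded pose from where the row before left it; what a row does not reach is not made up. A row lasts 1/8 s, in which the tool goes at most 62.5 mm and 10.7 degrees, less where a joint would pass 70% of its speed; a pose out of reach is approached as far as the arm can. A call is refused whole if a number of a shift passes 1 or a number of a turn 1, either way. A call with a gripper value outside its range is refused whole. "grip" is the closure, from -1 (fully open) to 1 (shut), set as the call begins (left out, the last holds). The fingers move at their own pace and stop on an object; "force" is the grip in N (left out, the last holds). Time passes only in rows, so rows that do not move let the fingers close. It gives the time, the measured TCP pose, the force, the opening and the grip force at its end, in the units of the state.
- bot.observe(): the state, without advancing time (a new reading comes with each control period).
- imaging.read_camera(name): name is "side" or "top" or "wrist"; returns the picture (384x512x3 uint8, red, green, blue); there is no depth.
- imaging.calibration(name): a dict with "fx", "fy", "cx", "cy" (pixels), "k1" (the pictures are not rectified: a ray, as slopes to the right and down, at radius r is drawn at 1 + k1 r^2 times it, then the intrinsics apply), "eye" and "rotation" of the camera in the world; the wrist camera has in their place "mount" (4x4, takes a point from camera to tool coordinates, whose origin is the TCP and whose axes are the flange's). Camera axes: x right, y down, z forward; pixel columns grow to the right and rows downward; lengths in m; the calibration is good to about 2 mm. A picture is of the moment at which its call begins: read the wrist's pose just before it. calibration takes no time and is no camera call.
- ticket.finish_job(): hands the job in; it is judged then, once.
The state is a dict: "time_s": time; "joint_pos": joint angles; "qvel": joint speeds; "tau": joint torques, N m; "tool_pos": TCP position; "orientation": TCP orientation; "force": force on the tool from outside, world axes, zero at the start; "moment": the same for the moment, N m; "grip_width": finger opening in m; "finger_force": force on a finger pad.
Only numpy, scipy, OpenCV 4.12 (cv2) and the standard library are available. Lean on these libraries where they do the work, as an engineer would, in place of code of your own. Each camera call takes 0.05 s, during which the arm holds its last target. There are 200 camera calls.

TASK

Pick up the kitchen tongs, squeeze them on the bread roll that lies on the wooden board and carry the roll to the green bowl. Finish while holding it still with the tongs in the air over the middle of the bowl, a few centimetres clear above its rim, not put down and not let go. Keep the gripper itself off the food, do not drop the roll, and leave the bowl, lemon, dotted mug and tin standing where they are.

Things in the scene. Friction and masses are not known exactly. Their poses are not given: they have to be found in the camera images.
- tongs: Small sprung kitchen tongs, steel with red finger pads and red jaws, flat on the worktop, 215 mm long, 20 mm high (jaws 22), 0.12 kg. Origin on the underside midway between the finger pads; x along the centreline to the jaws, y to the left arm, z up. The arms swing in the x-y plane about a pivot at x = -85 mm. Squeezed to 60 mm, the spring against the fingers carries them jaws open
- tongs_grip (a point): Centre between the two red finger pads, 10 mm above the underside: squeeze here from above, closing along the tongs' y. Pads are upright faces 40 mm long (x) and 20 mm high; over their outsides the tongs are 67 mm wide open, 50 mm when closed on the roll (pads then parallel)
- tongs_jaws (a point): Centre between the two jaws, 100 mm ahead of tongs_grip along the tongs' x, 11 mm above the underside; should lie on the roll's axis before squeezing. Jaws: shallow cups 22 mm high, x = 80 to 120 mm, deepest at 100 mm; inner gap open about 88 mm (80 at the ends), about 106 mm over the outsides
- tongs_left (a joint): Closing angle of each arm, rad: 0 fully open, about 0.1 closed on the roll, 0.2 stop when empty. The spring pushes back with about 5 N at each finger pad when nearly open and 8 N when closed on the roll, and reopens the tongs when the grip is released; 20 to 35 N of grip holds the roll well
- roll: Round crusty golden-brown bread roll with a pale cross on top, rigid, 50 mm diameter (widest 13 to 20 mm above its underside), 40 mm high, about 0.06 kg. Origin at the centre of its flat underside, z up. It lies loose on the board
- board: Wooden bread board, 160 x 150 x 14 mm (x, y, z), fixed to the worktop. Origin at the centre of its underside; top 14 mm above
- bowl: Green bowl, empty, 130 mm across the rim, 56 mm high, loose on the worktop. Origin at the centre of its underside
- lemon: Yellow lemon on the worktop behind the work, 72 x 57 x 58 mm, bystander. Origin at its underside
- dotted_mug: Cream mug with grey-green dots, 87 x 117 x 97 mm, bystander behind the work. Origin at the centre of its underside
- tin: Food tin, 75 mm diameter, 58 mm high, bystander at the left front. Origin at the centre of its underside
Not all that is in view belongs to the job. What is shaped like the roll but blue or purple is not meant.

How it is judged:
On the way, in this order (a step that is already met when the one before it is completed fails the run):
1. the tongs are lifted off the worktop in the gripper, the roll still on the board (height (world z) of tongs above 0.015 m and contact force between tongs and the fingers above 1 N and height (world z) of roll below 0.03 m), for 0.2 s.
2. the tongs hold the roll lifted clear of the board (height (world z) of roll above 0.05 m and contact force between roll and tongs above 0.3 N and contact force between roll and board below 0.1 N and contact force between tongs and the fingers above 1 N), for 0.2 s.
At the end, for the whole second after the job is handed in: The gripper still holds the tongs and the tongs hold the roll, at rest, its underside more than 76 mm above the worktop (20 mm above the bowl's rim) and its centre within 45 mm of the bowl's centre, seen from above; neither roll nor tongs touch the bowl (height (world z) of roll above 0.076 m and horizontal distance between roll and bowl below 0.045 m and contact force between roll and tongs above 0.3 N and contact force between tongs and the fingers above 1 N and contact force between each of roll, tongs and bowl below 0.1 N and linear speed of roll below 0.03 m/s and angular speed of roll below 0.3 rad/s); the arm keeps its last pose, push and grip.
It fails at once if the robot itself touches the roll (contact force between roll and the fingers above 0.3 N or contact force between roll and the arm above 0.3 N).
It fails at once if the roll falls off onto the worktop (height (world z) of roll below 0.006 m).
It fails at once if the green bowl, lemon, dotted mug or tin is moved by more than 30 mm (distance of any of bowl, lemon, dotted_mug, tin from where it was at the start of the episode above 0.03 m).
It also fails if it takes over 40 s, if anything falls off the work surface, if the arm or the gripper's body presses on something with over 40 N, if the wrist force passes 120 N, or if a joint passes its speed limit or range.

## Working session

There is one attempt and no reset: what is moved stays moved. The work goes in short steps, Python scripts to look and compute and a tool call to move; the robot and the scene stay as the last step left them, time stands still between calls to the robot, and variables do not carry over. Pictures are saved under pics/ and viewed, at most 10 in all, crops included, and the job is handed in when it is done.

Besides the shell and the picture viewer there is one more tool, called after ">>>" in YAML: its name, and indented under it one key for each argument. jog_arm: Moves the arm, as the interface text tells. Its arguments: {"type":"object","properties":{"targets":{"type":"array"},"grip":{"type":"number"},"force":{"type":"number"}},"required":["targets"]}

```bash
mkdir -p pics
cat > h.py <<'E'
import numpy as np, cv2
from plant import bot, imaging, ticket
from scipy.spatial.transform import Rotation as R
def save(name, f):
    im=imaging.read_camera(name); cv2.imwrite(f'pics/{f}.png', im[:,:,::-1]); return im
def cam(name, st=None):
    c=imaging.calibration(name)
    if name=='wrist':
        T=np.eye(4); T[:3,:3]=R.from_euler('xyz',st['orientation']).as_matrix(); T[:3,3]=st['tool_pos']
        M=T@np.array(c['mount']); return c,M[:3,3],M[:3,:3]
    return c,np.array(c['eye']),np.array(c['rotation'])
def ray(C,u,v):
    c,e,Rm=C
    p=np.array([(u-c['cx'])/c['fx'],(v-c['cy'])/c['fy']]); q=p.copy()
    for _ in range(20): q=p/(1+c['k1']*(q@q))
    d=Rm@np.array([q[0],q[1],1]); return e,d/np.linalg.norm(d)
def onz(C,u,v,z):
    e,d=ray(C,u,v); return e+d*(z-e[2])/d[2]
def tri(*obs):
    A=np.zeros((3,3));b=np.zeros(3)
    for C,u,v in obs:
        e,d=ray(C,u,v);P=np.eye(3)-np.outer(d,d);A+=P;b+=P@e
    x=np.linalg.solve(A,b)
    return x,[np.linalg.norm((np.eye(3)-np.outer(d,d))@(x-e)) for e,d in [ray(*o) for o in obs]]
def proj(C,X):
    c,e,Rm=C; p=Rm.T@(np.array(X)-e); q=p[:2]/p[2]; q=q*(1+c['k1']*(q@q)); return np.array([c['fx']*q[0]+c['cx'],c['fy']*q[1]+c['cy']])
E
python3 - <<'E'
from h import *
s=bot.observe(); print(s)
save('top','top1'); save('side','side1')
for n in('top','side'): print(imaging.calibration(n))
E
```

```text
{'time_s': 0.0, 'joint_pos': array([-1.44310426e+00,  2.45798048e-01,  1.55902791e+00, -3.14023510e-05,
        1.33871770e+00, -1.74060245e-01]), 'qvel': array([-0.00070246, -0.00168537,  0.00082937, -0.00174326,  0.00135482,
        0.0021549 ]), 'tau': array([ 1.79532170e-03, -4.15830266e+01, -3.14605272e+01,  6.86094677e-02,
        3.32837063e-02, -1.37074253e-04]), 'tool_pos': array([ 0.19311803, -0.62000157,  0.20434816]), 'orientation': array([-3.13966584e+00, -3.07795440e-04,  3.01759264e-01]), 'force': array([0.67721639, 0.63449561, 0.59543128]), 'moment': array([0.02527419, 0.02325089, 0.02276642]), 'finger_force': 0.0, 'grip_width': 0.09425076569717047}
{'fx': 477.9713059580017, 'fy': 477.9713059580017, 'cx': 250.17475969050543, 'cy': 189.65973967575172, 'k1': -0.0141935686400148, 'eye': array([0.44867881, 0.06034058, 1.39010308]), 'rotation': array([-3.06274791, -0.00972163, -1.56840484])}
{'fx': 369.21559281124, 'fy': 369.21559281124, 'cx': 253.07215367791085, 'cy': 197.4492963601236, 'k1': -0.044399960249904905, 'eye': array([-0.01192202,  1.16681664,  0.60070533]), 'rotation': array([-1.98537096, -0.02245242, -2.65704475])}
```

```bash
sed -i "s/np.array(c\['rotation'\])$/R.from_euler('xyz',c['rotation']).as_matrix()/" h.py; grep -n rotation h.py
```

```text
11:    return c,np.array(c['eye']),R.from_euler('xyz',c['rotation']).as_matrix()
```

View pics/top1.png

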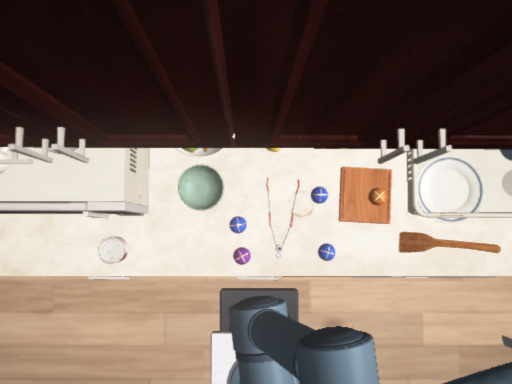

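View pics/side1.png

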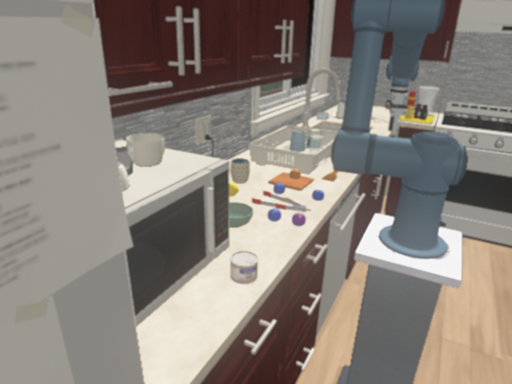

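The top view shows the roll at about (380,196) on the board, the bowl at (201,187), and the tongs with their apex at (279,252) and jaws near (268,185) and (297,185). The blue and purple balls are decoys. The side view shows the same items. I'll enlarge both.

Run:
```python
from h import *
C=cam('top'); 
for n,u,v,z in [('roll',380,196,.054),('board',365.5,195,.014),('bowl',201,187,.056),('apex',279,250,.01),('jl',268,185,.01),('jr',296,185,.01),('cupb edge',270,148,.0),('front',270,277,0),('tin',112,249,.058)]:
    print(n,onz(C,u,v,z).round(4))
t=cv2.imread('pics/top1.png')[165:265,160:400]; s=cv2.imread('pics/side1.png')[155:255,215:355]
a=cv2.resize(t,None,fx=3.3,fy=3.3,interpolation=cv2.INTER_CUBIC);b=cv2.resize(s,None,fx=2.6,fy=2.6,interpolation=cv2.INTER_CUBIC)
o=np.zeros((a.shape[0]+b.shape[0],a.shape[1],3),np.uint8);o[:a.shape[0]]=a;o[a.shape[0]:,:b.shape[1]]=b
print(o.shape);cv2.imwrite('pics/crop1.png',o)
```

```text
roll [ 0.5375 -0.3175  0.054 ]
board [ 0.543  -0.2867  0.014 ]
bowl [0.5612 0.1853 0.056 ]
apex [ 0.3843 -0.036   0.01  ]
jl [ 0.5715 -0.0045  0.01  ]
jr [ 0.5717 -0.0858  0.01  ]
cupb edge [ 0.6816 -0.0109  0.    ]
front [ 0.3065 -0.0106  0.    ]
tin [0.3882 0.4293 0.058 ]
(590, 792, 3)
```

View pics/crop1.png

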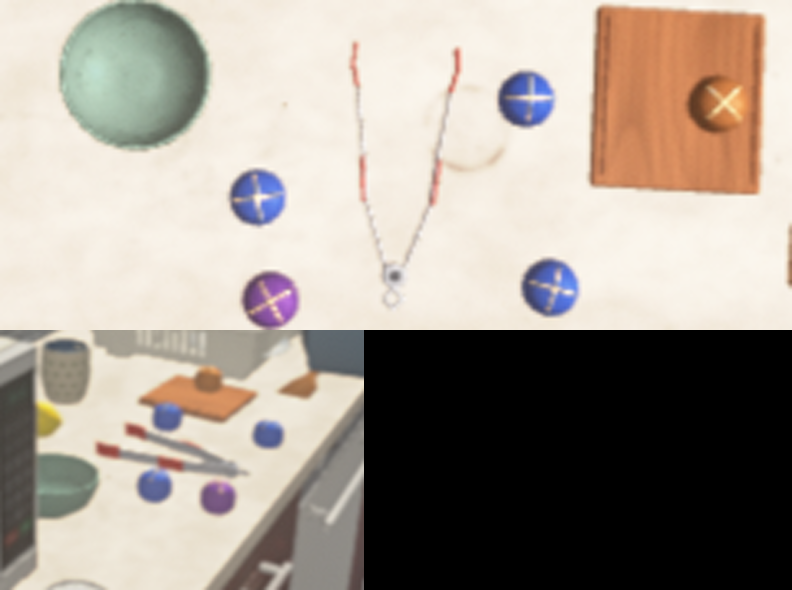

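The crop gives these positions: pads at crop (363,179) and (435,182), jaws at (354,64) and (457,69), pivot at (394,276), and the roll's cross at (724,102). I'll move above the tongs and measure with the wrist camera.

>>> jog_arm:
  targets:
    - [[0.4,0.9,0.08],[0,0,-0.25]]
    - [[0.4,0.9,0.08],[0,0,-0.25]]
    - [[0.4,0.9,0.08],[0,0,-0.25]]
    - [[0.4,0.9,0.08],[0,0,-0.25]]
    - [[0.4,0.9,0.08],[0,0,-0.25]]
    - [[0.4,0.9,0.08],[0,0,-0.25]]
    - [[0.4,0.9,0.08],[0,0,-0.25]]
    - [[0.4,0.9,0.08],[0,0,-0.25]]
    - [[0.4,0.9,0.08],[0,0,-0.25]]
    - [[0.4,0.9,0.08],[0,0,-0.25]]
    - [[0.4,0.9,0.08],[0,0,-0.25]]
    - [[0.4,0.9,0.08],[0,0,-0.25]]
    - [[0.4,0.9,0.08],[0,0,-0.25]]
    - [[0.4,0.9,0.08],[0,0,-0.25]]
    - [[0.4,0.9,0.08],[0,0,-0.25]]
    - [[0.4,0.9,0.08],[0,0,-0.25]]
    - [[0,0,0],[0,0,0]]
    - [[0,0,0],[0,0,0]]
  grip: -1
  force: 25

```text
time_s: 2.35
tool_pos: [0.4488, -0.045, 0.2562]
orientation: [3.141, 0.001, -0.047]
force: [1.4, 0.7, -0.3]
grip_width: 0.0936
finger_force: 0.0
```

Run:
```python
from h import *
s=bot.observe(); print(s['tool_pos'],s['orientation'],s['force'],s['time_s'])
save('wrist','w1'); c=imaging.calibration('wrist'); print(c)
C=cam('wrist',s)
for X in [(.487,-.04,.01),(.587,-.045,.01),(.39,-.036,.01)]: print(proj(C,X))
```

```text
[ 0.44883129 -0.04495325  0.25624093] [ 3.14145535e+00  8.57834864e-04 -4.70807999e-02] [ 1.3976559   0.72492628 -0.263771  ] 2.35
{'fx': 289.8051762850562, 'fy': 289.8051762850562, 'cx': 252.82473865683667, 'cy': 193.5188776077272, 'k1': 0.003924501398452622, 'mount': array([[-1.44397777e-03, -9.65410241e-01, -2.60731628e-01,
         7.51022878e-02],
       [ 9.99998468e-01, -1.65192988e-03,  5.78427968e-04,
         2.64913668e-04],
       [-9.89130650e-04, -2.60730393e-01,  9.65411148e-01,
        -1.80310273e-01],
       [ 0.00000000e+00,  0.00000000e+00,  0.00000000e+00,
         1.00000000e+00]])}
[247.72729807 141.60651821]
[247.49157045  67.21618398]
[248.47788697 205.33922361]
```

View pics/w1.png

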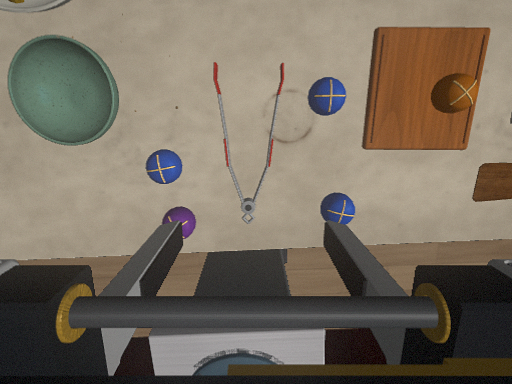

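The wrist view shows the tongs' pads near (227,151) and (270,151), the jaws near (217,78) and (281,78), the pivot at (248,206), the roll at (456,92) and the bowl at (63,90). I'll segment by colour and triangulate.

Run:
```python
from h import *
s=dict(tool_pos=[0.44883129,-0.04495325,0.25624093],orientation=[3.14145535,8.57834864e-04,-4.70807999e-02])
Cw=cam('wrist',s);Ct=cam('top');Cs=cam('side')
def blobs(f,lo,hi,roi,mina,wrap=False):
    im=cv2.imread(f'pics/{f}.png');h=cv2.cvtColor(im,cv2.COLOR_BGR2HSV)
    m=cv2.inRange(h,lo,hi)
    if wrap: m|=cv2.inRange(h,(172,lo[1],lo[2]),(180,255,255))
    k=np.zeros_like(m);x0,y0,x1,y1=roi;k[y0:y1,x0:x1]=m[y0:y1,x0:x1]
    n,l,st,c=cv2.connectedComponentsWithStats(k)
    return [(tuple(c[i].round(1)),st[i].tolist()) for i in range(1,n) if st[i,4]>=mina]
red=((0,110,60),(8,255,255))
for f,roi in [('w1',(200,50,300,180)),('top1',(255,170,310,235)),('side1',(240,180,310,225))]:
    print(f); [print(b) for b in blobs(f,*red,roi,4,True)]
print('bowl');
for f,roi in [('w1',(0,30,130,150)),('top1',(170,160,230,215))]:
    print(f,blobs(f,(60,40,40),(95,255,220),roi,200))
print('yaw test')
def P(n,tw,tt): x,e=tri((Cw,*tw),(Ct,*tt)); print(n,x.round(4),np.round(e,4))
P('pivot',(248,205),(279.4,248.6)); P('cross',(462,93),(379.4,195.9))
P('jl',(217,78),(267.6,184.8));P('jr',(281,78),(298,185.5));P('pl',(227,151),(270,219.3));P('pr',(270,152),(291.8,220.2))
```

```text
w1
((np.float64(216.0), np.float64(77.1)), [214, 62, 7, 32, 104])
((np.float64(281.3), np.float64(77.6)), [278, 63, 6, 31, 75])
((np.float64(225.7), np.float64(151.4)), [224, 139, 5, 27, 44])
((np.float64(270.4), np.float64(152.5)), [269, 139, 4, 28, 42])
top1
((np.float64(298.0), np.float64(183.0)), [298, 180, 1, 7, 7])
side1
((np.float64(266.6), np.float64(193.3)), [264, 192, 6, 4, 17])
((np.float64(256.0), np.float64(200.9)), [253, 199, 7, 5, 23])
((np.float64(280.2), np.float64(206.0)), [276, 205, 9, 4, 21])
bowl
w1 [((np.float64(60.3), np.float64(91.2)), [8, 35, 111, 110, 8061])]
top1 []
yaw test
pivot [ 0.3885 -0.0363  0.0049] [0.0013 0.0013]
cross [ 0.5382 -0.3189  0.0428] [0.0003 0.0003]
jl [ 0.5727 -0.0032  0.0197] [0.0015 0.0015]
jr [ 0.5657 -0.0857  0.0605] [0.0004 0.0004]
pl [ 0.4733 -0.0095  0.0055] [0.0014 0.0014]
pr [ 0.47   -0.0726  0.0086] [0.0007 0.0007]
```

Run:
```python
from h import *
s=dict(tool_pos=[0.44883129,-0.04495325,0.25624093],orientation=[3.14145535,8.57834864e-04,-4.70807999e-02])
Cw=cam('wrist',s);Ct=cam('top');Cs=cam('side')
def T(n,*o): x,e=tri(*o); print(n,x.round(4),np.round(e,4))
T('jl ws',(Cw,216,77.1),(Cs,256,200.9)); T('jr ws',(Cw,281.3,77.6),(Cs,266.6,193.3)); T('pl ws',(Cw,225.7,151.4),(Cs,280.2,206))
J=[onz(Cw,u,v,.013) for u,v in [(216,77.1),(281.3,77.6)]];G=[onz(Cw,u,v,.013) for u,v in [(225.7,151.4),(270.4,152.5)]];p=onz(Cw,248,205.5,.015)
print(*[x.round(4) for x in J+G+[p]])
j=(J[0]+J[1])/2;g=(G[0]+G[1])/2
print('sep',np.linalg.norm(J[0]-J[1]),np.linalg.norm(G[0]-G[1]),'lens',np.linalg.norm(j-g),np.linalg.norm(g-p))
for a,b in((g,j),(p,g),(p,j)):print('yaw',np.arctan2(b[1]-a[1],b[0]-a[0]))
print('g',g,'jaw',j)
# roll segmentation: orange/brown with high sat vs board -> print fit in wrist, side
im=cv2.imread('pics/side1.png');c=cv2.resize(im[160:195,265:325],None,fx=8,fy=8,interpolation=cv2.INTER_CUBIC)
im=cv2.imread('pics/w1.png');d=cv2.resize(im[65:120,425:495],None,fx=4,fy=4,interpolation=cv2.INTER_CUBIC)
e=cv2.resize(cv2.imread('pics/top1.png')[183:208,365:395],None,fx=8,fy=8,interpolation=cv2.INTER_CUBIC)
o=np.zeros((510,530,3),np.uint8);o[:280,:480]=c;o[285:505,:280]=d;o[285:485,285:525]=e;cv2.imwrite('pics/crop2.png',o)
```

```text
jl ws [ 0.5759 -0.0015  0.0111] [0.0006 0.0006]
jr ws [ 0.5719 -0.0904  0.0113] [0.0006 0.0006]
pl ws [ 0.4747 -0.007   0.011 ] [0.0002 0.0002]
[ 0.5762 -0.0014  0.013 ] [ 0.5712 -0.0904  0.013 ] [ 0.4747 -0.0073  0.013 ] [ 0.47   -0.0722  0.013 ] [ 0.3914 -0.0354  0.015 ]
sep 0.08911862477134357 0.06514689941413931 lens 0.10151395685585114 0.08115676044812319
yaw -0.060896295645443264
yaw -0.05365446658479162
yaw -0.05767944802434577
g [ 0.47236552 -0.03975951  0.013     ] jaw [ 0.57369131 -0.04593751  0.013     ]
```

View pics/crop2.png

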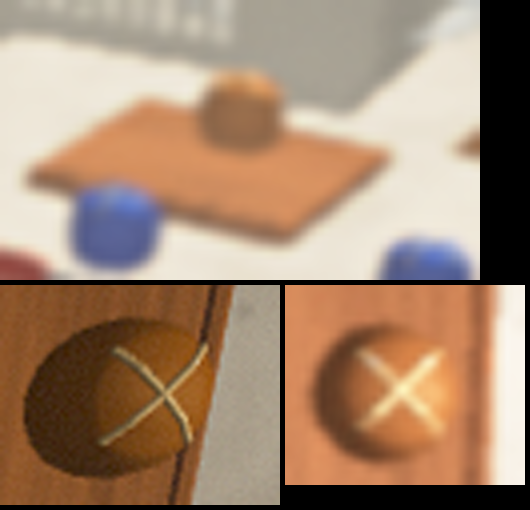

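The crop shows the roll's cross clearly in all three views. The tongs measure at z ≈ 0.011 and their sizes match the text. I'll compute the roll and bowl positions while lowering onto the pads.

>>> jog_arm:
  targets:
    - [[0.2,0.05,-0.9],[0,0,-0.05]]
    - [[0.2,0.05,-0.9],[0,0,-0.05]]
    - [[0.2,0.03,-0.9],[0,0,-0.02]]
    - [[0,0,-0.9],[0,0,0]]
    - [[0,0,-0.9],[0,0,0]]
    - [[0,0,-0.9],[0,0,0]]
    - [[0,0,-0.3],[0,0,0]]
    - [[0,0,-0.2],[0,0,0]]
    - [[0,0,-0.2],[0,0,0]]
    - [[0,0,-0.1],[0,0,0]]
    - [[0,0,0],[0,0,0]]

```text
time_s: 3.78
tool_pos: [0.4734, -0.0395, 0.0089]
orientation: [3.141, -0.0, -0.058]
force: [-0.0, -0.2, -0.2]
grip_width: 0.0941
finger_force: 0.0
```

Run:
```python
from h import *
s=dict(tool_pos=[0.44883129,-0.04495325,0.25624093],orientation=[3.14145535,8.57834864e-04,-4.70807999e-02])
Cw=cam('wrist',s);Ct=cam('top');Cs=cam('side')
m=lambda x,f,o:(x+.5)/f-.5+o
cw=(Cw,m(165,4,425),m(395-285,4,65));ct=(Ct,m(402-285,8,365),m(390-285,8,183));csb=(Cs,m(243,8,265),m(80,8,160))
for o in [(cw,ct),(cw,csb),(ct,csb),(cw,ct,csb)]: x,e=tri(*o);print('cross',x.round(4),np.round(e,4))
print('at z .054',onz(*cw,.054),onz(*ct,.054))
# silhouette centre: top circle centre crop (384,392); wrist blob centre (119,397)
print('sil',onz(Ct,m(386-285,8,365),m(392-285,8,183),.032),onz(Cw,m(118,4,425),m(397-285,4,65),.032))
for C,u,v in [(Ct,201,187),(Cw,63,90)]: print('bowl rim',onz(C,u,v,.056))
print('decoys',[onz(Cw,u,v,.03).round(3) for u,v in [(327,96),(338,210),(164,166),(180,220)]])
st=bot.observe();print(st['tool_pos'],st['orientation'],st['force'],st['finger_force'])
```

```text
cross [ 0.5383 -0.3148  0.0556] [0. 0.]
cross [ 0.54   -0.3162  0.0519] [0.0018 0.0018]
cross [ 0.5399 -0.3153  0.0518] [0.0015 0.0015]
cross [ 0.5394 -0.3157  0.0522] [0.0015 0.0009 0.0022]
at z .054 [ 0.53832983 -0.31586051  0.054     ] [ 0.5384231 -0.315201   0.054    ]
sil [ 0.53916794 -0.31562856  0.032     ] [ 0.53930218 -0.31587596  0.032     ]
bowl rim [0.56115254 0.18527927 0.056     ]
bowl rim [0.56495626 0.1839114  0.056     ]
decoys [array([ 0.543, -0.149,  0.03 ]), array([ 0.383, -0.168,  0.03 ]), array([0.46, 0.08, 0.03]), array([0.378, 0.066, 0.03 ])]
[ 0.47343363 -0.03948736  0.00889029] [ 3.14145619e+00 -4.22050148e-04 -5.76180666e-02] [-0.03148855 -0.20101335 -0.17714091] 0.0
```

Roll axis (0.539, -0.316) with its top at about 0.053, and bowl centre (0.563, 0.185). All views agree. Next I'll lower 4 mm and squeeze to 60 mm.

>>> jog_arm:
  targets:
    - [[0,0,-0.1],[0,0,0]]
    - [[0,0,0],[0,0,0]]

```text
time_s: 4.03
tool_pos: [0.4731, -0.0394, 0.0046]
orientation: [-3.142, 0.0, -0.058]
force: [0.1, -0.8, -0.5]
grip_width: 0.0939
finger_force: 0.0
```

>>> jog_arm:
  targets:
    - [[0,0,0],[0,0,0]]
    - [[0,0,0],[0,0,0]]
    - [[0,0,0],[0,0,0]]
    - [[0,0,0],[0,0,0]]
    - [[0,0,0],[0,0,0]]
    - [[0,0,0],[0,0,0]]
  grip: -0.28
  force: 25

```text
time_s: 4.78
tool_pos: [0.4734, -0.0395, 0.0048]
orientation: [3.142, -0.0, -0.058]
force: [0.2, -1.1, 0.6]
grip_width: 0.0603
finger_force: 6.1
```

The tongs are held at 60 mm with 6 N. I'll lift and swing to above the roll.

>>> jog_arm:
  targets:
    - [[0,0,0.3],[0,0,0]]
    - [[0,0,0.5],[0,0,0]]
    - [[0,0,0.6],[0,0,0]]
    - [[0,0,0.6],[0,0,0]]
    - [[0,0,0.5],[0,0,0]]
    - [[0.02,-0.2,0],[0,0,-0.6]]
    - [[0.05,-0.3,0],[0,0,-0.9]]
    - [[0.05,-0.32,0],[0,0,-1]]
    - [[0.05,-0.32,0],[0,0,-1]]
    - [[0.05,-0.32,0],[0,0,-1]]
    - [[0.05,-0.32,0],[0,0,-1]]
    - [[0.05,-0.32,0],[0,0,-1]]
    - [[0.05,-0.32,0],[0,0,-1]]
    - [[0.05,-0.32,0],[0,0,-1]]
    - [[0.05,-0.32,0],[0,0,-1]]
    - [[0.05,-0.32,0],[0,0,-1]]
    - [[0.05,-0.32,0],[0,0,-1]]
    - [[0.05,-0.32,0],[0,0,-1]]
    - [[0.05,-0.32,0],[0,0,-0.6]]
    - [[0.07,-0.22,0],[0,0,0]]

```text
time_s: 7.28
tool_pos: [0.5025, -0.2225, 0.1041]
orientation: [3.141, 0.001, -1.202]
force: [-0.1, -0.1, -1.8]
grip_width: 0.0596
finger_force: 5.8
```

Run:
```python
from h import *
s=bot.observe(); print(s['time_s'],s['tool_pos'],s['orientation'],s['joint_pos'][[0,5]],s['force'],s['finger_force'],s['grip_width'])
save('wrist','w2');C=cam('wrist',s);np.savez('w2.npz',p=s['tool_pos'],o=s['orientation'])
print('roll top',proj(C,(.539,-.3157,.054)))
y=s['orientation'][2];x=np.array([np.cos(y),np.sin(y),0]);n=np.array([-x[1],x[0],0]);g=s['tool_pos']+[0,0,-.0048+.022]
for X in [g+.1*x,g+.1*x+.043*n,g+.1*x-.043*n]: print(proj(C,X))
```

```text
7.275 [ 0.50249556 -0.22250196  0.10405833] [ 3.14101615e+00  8.70245093e-04 -1.20167882e+00] [-0.62319666  2.14928154] [-0.10019092 -0.13320428 -1.7594803 ] 5.820523662960113 0.059557650923750274
roll top [251.06492098  81.59705119]
[251.15756988  67.37689713]
[168.61115865  67.45969099]
[333.70418504  67.21400423]
```

View pics/w2.png

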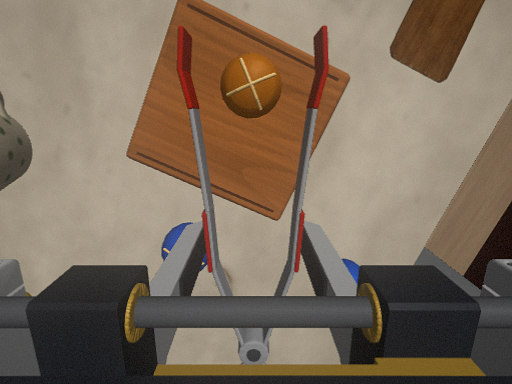

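The roll's cross is at (251,84), midway between the jaws (inner edges about 186 and 317, deepest near row 67). The lateral fit is centred and the roll sits about 2 mm nearer than expected. I'll descend and check the height before squeezing.

>>> jog_arm:
  targets:
    - [[-0.015,0.035,-0.2],[0,0,0]]
    - [[0,0,-0.4],[0,0,0]]
    - [[0,0,-0.4],[0,0,0]]
    - [[0,0,-0.4],[0,0,0]]
    - [[0,0,-0.3],[0,0,0]]
    - [[0,0,-0.2],[0,0,0]]
    - [[0,0,-0.1],[0,0,0]]
    - [[0,0,0],[0,0,0]]

```text
time_s: 8.32
tool_pos: [0.5023, -0.2205, 0.0247]
orientation: [-3.141, -0.0, -1.201]
force: [-0.3, 0.4, -1.8]
grip_width: 0.0602
finger_force: 5.8
```

Run:
```python
from h import *
s=bot.observe(); print(s['time_s'],s['tool_pos'],s['orientation'],s['force'],s['finger_force'],s['grip_width'])
save('wrist','w3')
```

```text
8.325 [ 0.50229801 -0.22050388  0.02466438] [-3.14149932e+00 -6.20575639e-05 -1.20098423e+00] [-0.28955167  0.37320133 -1.83995968] 5.820389914770203 0.06020525843722385
```

View pics/w3.png

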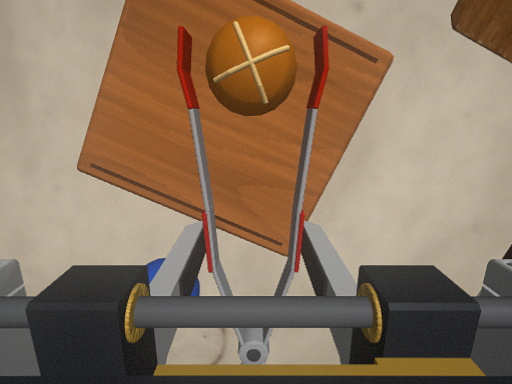

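The roll sits at (251,66), centred between the jaws, with the deepest part of the jaws near row 68. I'll squeeze at 30 N.

>>> jog_arm:
  targets:
    - [[0,0,0],[0,0,0]]
    - [[0,0,0],[0,0,0]]
    - [[0,0,0],[0,0,0]]
    - [[0,0,0],[0,0,0]]
    - [[0,0,0],[0,0,0]]
    - [[0,0,0],[0,0,0]]
  grip: 0.4
  force: 30

```text
time_s: 9.12
tool_pos: [0.5024, -0.2206, 0.0248]
orientation: [-3.141, -0.001, -1.201]
force: [0.3, -1.3, -0.2]
grip_width: 0.0488
finger_force: 30.0
```

The grip closed on the roll (48.8 mm, 30 N). Lifting gently.

>>> jog_arm:
  targets:
    - [[0,0,0.1],[0,0,0]]
    - [[0,0,0.2],[0,0,0]]
    - [[0,0,0.3],[0,0,0]]
    - [[0,0,0.4],[0,0,0]]
    - [[0,0,0.5],[0,0,0]]
    - [[0,0,0.5],[0,0,0]]
    - [[0,0,0.4],[0,0,0]]
    - [[0,0,0.2],[0,0,0]]
    - [[0,0,0.1],[0,0,0]]
    - [[0,0,0],[0,0,0]]

```text
time_s: 10.38
tool_pos: [0.502, -0.2203, 0.1324]
orientation: [3.141, 0.0, -1.201]
force: [-0.5, 0.1, -2.6]
grip_width: 0.049
finger_force: 30.0
```

Run:
```python
from h import *
s=bot.observe(); print(s['time_s'],s['tool_pos'],s['orientation'],s['force'],s['finger_force'],s['grip_width'])
save('wrist','w4')
```

```text
10.375 [ 0.50202855 -0.22030478  0.13240514] [ 3.14131642e+00  4.31975002e-04 -1.20093610e+00] [-0.48644753  0.11634325 -2.61970113] 29.992616772651672 0.04897041220085308
```

View pics/w4.png

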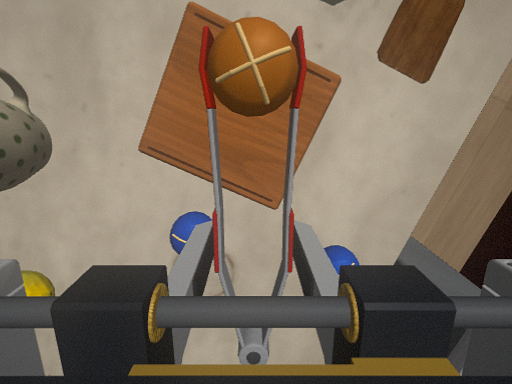

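The roll is lifted cleanly in the jaws, its cross at (253,64) with the board below. I'll carry it to the bowl at moderate speed, turning the tongs to yaw +0.3.

>>> jog_arm:
  targets:
    - [[-0.01,0.11,0],[0,0,0.2]]
    - [[-0.02,0.23,0],[0,0,0.4]]
    - [[-0.03,0.34,0],[0,0,0.6]]
    - [[-0.035,0.38,0],[0,0,0.7]]
    - [[-0.035,0.38,0],[0,0,0.7]]
    - [[-0.035,0.38,0],[0,0,0.7]]
    - [[-0.035,0.38,0],[0,0,0.7]]
    - [[-0.035,0.38,0],[0,0,0.7]]
    - [[-0.035,0.38,0],[0,0,0.7]]
    - [[-0.035,0.38,0],[0,0,0.7]]
    - [[-0.035,0.38,0],[0,0,0.7]]
    - [[-0.035,0.38,0],[0,0,0.7]]
    - [[-0.035,0.38,0],[0,0,0.7]]
    - [[-0.035,0.38,0],[0,0,0.7]]
    - [[-0.035,0.38,0],[0,0,0.7]]
    - [[-0.03,0.3,0],[0,0,0.5]]

```text
time_s: 12.42
tool_pos: [0.4817, 0.0022, 0.1326]
orientation: [3.142, -0.0, -0.316]
force: [0.6, 0.1, -1.8]
grip_width: 0.0488
finger_force: 30.0
```

>>> jog_arm:
  targets:
    - [[-0.035,0.38,0],[0,0,0.7]]
    - [[-0.035,0.38,0],[0,0,0.7]]
    - [[-0.035,0.38,0],[0,0,0.7]]
    - [[-0.035,0.38,0],[0,0,0.7]]
    - [[-0.035,0.38,0],[0,0,0.7]]
    - [[-0.035,0.38,0],[0,0,0.7]]
    - [[-0.035,0.38,0],[0,0,0.7]]
    - [[-0.035,0.38,0],[0,0,0.7]]
    - [[-0.035,0.38,0],[0,0,0.7]]
    - [[-0.02,0.24,0],[0,0,0.5]]
    - [[-0.01,0.12,0],[0,0,0.3]]
    - [[0,0,0],[0,0,0]]

```text
time_s: 13.92
tool_pos: [0.468, 0.1525, 0.1326]
orientation: [3.141, 0.0, 0.301]
force: [0.7, 0.0, -1.3]
grip_width: 0.0486
finger_force: 30.0
```

Run:
```python
from h import *
s=bot.observe(); print(s['time_s'],s['tool_pos'],s['orientation'],s['force'],s['finger_force'],s['grip_width'])
y=s['orientation'][2];g=s['tool_pos'];x=g+.1*np.array([np.cos(y),np.sin(y),0]); print('roll exp',x,'need',np.array([.563,.1845])-x[:2])
a=save('wrist','w5');b=save('side','s5')
o=np.zeros((384,792,3),np.uint8);o[:,:512]=a;o[:280,512:]=cv2.resize(b[150:250,190:290],(280,280));cv2.imwrite('pics/c5.png',o[:,:,::-1])
```

```text
13.925 [0.46799066 0.15250288 0.13260719] [3.14145965e+00 1.11835262e-04 3.00654235e-01] [ 0.69386076  0.04312742 -1.26461005] 29.99260425567627 0.04855289529313819
roll exp [0.56350496 0.1821174  0.13260719] need [-0.00050496  0.0023826 ]
```

View pics/c5.png

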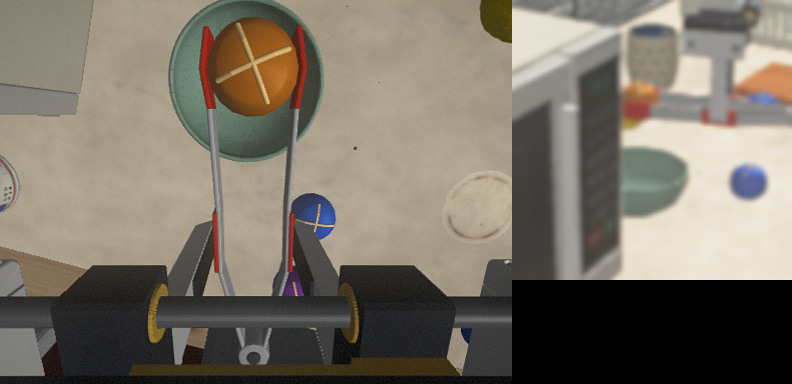

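The roll is held over the bowl (rim centre about (246,79), cross at (254,64)). I'll lower 24 mm to sit a few centimetres above the rim, correct 2 mm in y, and settle.

>>> jog_arm:
  targets:
    - [[0,0.02,-0.1],[0,0,0]]
    - [[0,0.02,-0.2],[0,0,0]]
    - [[0,0.02,-0.2],[0,0,0]]
    - [[0,0,-0.1],[0,0,0]]
    - [[0,0,0],[0,0,0]]
    - [[0,0,0],[0,0,0]]
    - [[0,0,0],[0,0,0]]
    - [[0,0,0],[0,0,0]]
    - [[0,0,0],[0,0,0]]
    - [[0,0,0],[0,0,0]]

```text
time_s: 15.28
tool_pos: [0.468, 0.1548, 0.1087]
orientation: [3.142, -0.0, 0.3]
force: [0.5, -0.4, -1.9]
grip_width: 0.0486
finger_force: 30.0
```

Run:
```python
from h import *
s=bot.observe(); print(s['time_s'],s['tool_pos'],s['finger_force'],s['grip_width'])
C=cam('wrist',s); im=save('wrist','w6'); h=cv2.cvtColor(im,cv2.COLOR_RGB2HSV)
m=cv2.inRange(h,(60,40,40),(95,255,220)); m[200:]=0
p=cv2.convexHull(cv2.findNonZero(m)); (u,v),_,_=cv2.fitEllipse(p); print('bowl',u,v,onz(C,u,v,.056))
r=cv2.inRange(h,(9,120,80),(22,255,255));r[130:]=0;M=cv2.moments(r,True);print('roll',M['m00'],onz(C,M['m10']/M['m00'],M['m01']/M['m00'],s['tool_pos'][2]+.005))
```

```text
15.275 [0.46804473 0.15476237 0.1087065 ] 29.99250501394272 0.04863751025156668
bowl 248.09521484375 74.30659484863281 [0.56696725 0.18878581 0.056     ]
roll 6353.0 [0.56542419 0.1831643  0.1137065 ]
```

The roll is within about 6 mm of the bowl centre, its underside at about 0.098 m, with a steady 30 N grip. Handing in.

```bash
python3 -c "
from plant import ticket
print(ticket.finish_job())"
```

```text
the job is handed in; nothing more can be done
None
```

I handed the job in at about 15 s with the tongs holding the roll still over the bowl, about 4 cm above its rim and within about 6 mm of its centre; no pass or fail result came back.

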